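# Spring a divider into a drawer box

### The arm

A 6-joint arm with a two-finger parallel gripper is mounted at the origin on the work surface. World frame = base frame: x ahead of the robot, y to its left, z up, the work surface at z = 0. Lengths are in mm, angles in rad, forces in N, time in s.
With the tool pointing down it reaches from about 350 to 875 mm from the base axis. Payload 4.2 kg.
Tool frame: the origin (TCP) lies at the very end of the fingers, on their centre line; the grasp point (between the pads) lies arm.grip_point_offset behind it (arm.grip_point_offset is the distance from the TCP to the grasp point, in mm); z points along the fingers, y is the line along which they close (so a half turn about z gives the same grasp; the last joint's range is limited). The gripper opens to 85 mm and grips with 20 to 120 N. Pads are 22 mm wide; open, the fingers measure 114 mm over their backs; the gripper's body (76 mm by 85 mm) begins 54 mm behind the grasp point. The pads swing forward as they close: fully open they stand 13 mm farther back than shut.
Start: joints at [1.562, 0.385, 0.008, 0, -1.194, -0.259], TCP at [165.35, 602.709, 231.312] pointing down, gripper open.
Joint ranges: [-3.14, 3.14], [-1.21, 2.06], [-1.07, 1.41], [-3.16, 2.05], [-2.99, -0.16], [-3.1, 3.1]. Speed limits (rad/s): [2.79, 2.79, 3.14, 3.14, 3.14, 3.14].

### API

Orientations are given as a unit quaternion [x, y, z, w].
In Python, from bench import arm, cams, ticket gives the robot as it stands.
- The arm moves only by the tool servo_tool, never from a script. Its argument "commands" is a list that holds one entry, the list of rows, each a list of 7 numbers: the closure in counts, from 0 (fully open) to 255 (shut), then the shift along the tool's x, y, z in m, then the turn, a rotation vector about the tool's x, y, z in degrees. In form: [[[grip, x, y, z, ax, ay, az], ...]]. A call has 1 to 10 rows; each row shifts and turns the commanded pose from where the row before left it, along the tool's axes as they then stand; what a row does not reach is not made up. A row lasts 1/12 s, in which the tool goes at most 41.7 mm and 7.16 degrees, less where a joint would pass 70% of its speed; a pose out of reach is approached as far as the arm can. A call with a gripper value outside its range is refused whole. The fingers move at their own pace and stop on an object; the grip force is fixed at half the most. Time passes only in rows, so rows that do not move let the fingers close. It gives the time, the measured TCP pose, the force, the opening and the grip force at its end, in the units of the state.
- arm.read_state(): the state, without advancing time (a new reading comes with each control period).
- cams.get_image(name): name is "scene" or "top"; returns a dict with "frame" (420x560x3 uint8, blue, green, red), "K" (3x3 intrinsics, pixels), "T" (4x4, takes a point from camera to world coordinates). Camera axes: x right, y up, looking along -z (the intrinsics and any distortion apply to the point x, -y, -z); pixel columns grow to the right and rows downward; lengths in mm; the calibration is good to about 2 mm. A picture is of the moment at which its call begins. There is no depth.
- ticket.job_done(): hands the job in; it is judged then, once.
The state is a dict: "clock": time; "joints": joint angles; "joint_vel": joint speeds; "joint_efforts": joint torques, N m; "position": TCP position; "ee_rot": TCP orientation; "contact_force": force on the tool from outside, world axes, zero at the start; "wrist_torque": the same for the moment, N m; "gripper_width": finger opening in mm; "grasp_force": force on a finger pad.
Only numpy, scipy, OpenCV 4.12 (cv2) and the standard library are available. Lean on these libraries where they do the work, as an engineer would, in place of code of your own. Each camera call takes 0.05 s, during which the arm holds its last target. There are 200 camera calls.

### The job

Fit the longer of the two spring-loaded dividers into the beech drawer box: pinch its two upright tabs together so that the end tongues draw in, lower it level between the two high sides, and let go so that the tongues spring out into the recesses in both sides and carry the divider. Leave the shorter divider where it lies.

Things in the scene. Friction and masses are not known exactly. Their poses are not given: they have to be found in the camera images.
- divider: Longer sprung divider (sizes in mm), 168 tip to tip along y, 0.2 kg, tabs up on a 6 mm plywood board. Beech housing 26 (x) x 100 (y) x 24 high; a steel tongue at each end, 20 wide, 6 to 18 above the underside. Two wooden tabs on top, 24 (x) x 8 (y), 25 to 69 above the underside, outer faces 64 apart along y. Origin: centre of the housing's underside, z up. Either end fits either side.
- divider_a (a joint): How far each tongue of the longer divider is drawn in, m: 0 free, 0.016 fully pinched, 0.002 seated. Tabs and tongues move together, equally on both sides. Pinching the tabs along y to their stop (outer faces 32 mm apart, length 136) takes 3 rising to 10 N; let go, they spring out.
- drawer: Beech drawer box, fixed (mm). Two sides 90 high, 18 thick, 200 long (x), 148 apart (y) inside; end walls 50 high. Mid-length in each side's inner face a blind recess: 44 wide (x), 44 to 72 above the table, 8 deep. Origin: centre of its underside, on the table, midway between recesses. With tongues in the recesses the divider's underside is 38 to 54 up. A 20 high offcut lies on its floor.
- short_divider: Shorter sprung divider, same shape but 132 mm tip to tip with a 64 mm housing, too short for this drawer; lies on the same board, tabs up. Leave it alone. Origin: centre of its underside, long axis y.

How it is judged:
By the outcome, as a careful person would: the job done as asked, in the order asked, and still so for the second after the job is handed in, with the robot touching nothing.
It also fails if it takes over 38 s, if anything falls off the work surface, if the arm or the gripper's body presses on something with over 40 N, if the wrist force passes 120 N, or if a joint passes its speed limit or range.

## Working session

There is one attempt and no reset: what is moved stays moved. The work goes in short steps, Python scripts to look and compute and a tool call to move; the robot and the scene stay as the last step left them, time stands still between calls to the robot, and variables do not carry over. Pictures are saved under pics/ and viewed, at most 10 in all, crops included, and the job is handed in when it is done.

Besides the shell and the picture viewer there is one more tool, called after ">>>" as name([rows], argument=value, ...), one row to a line, values as JSON. servo_tool: Moves the arm, as the interface text tells. Its arguments: {"type":"object","properties":{"commands":{"type":"array","items":{"type":"array","items":{"type":"array","items":{"type":"number"}}}}},"required":["commands"]}

```bash
mkdir -p pics; python3 - <<'E'
from bench import arm,cams
import cv2,numpy as np
for n in("top","scene"):
    d=cams.get_image(n); cv2.imwrite(f"pics/{n}0.png",d["frame"]); np.savez(f"{n}0.npz",**d); print(d.keys(),d["K"].tolist(),d["T"].round(3).tolist())
print(arm.read_state(),arm.grip_point_offset)
E
```

```text
dict_keys(['frame', 'K', 'T']) [[401.90812941253256, 0.0, 277.1311798658797], [0.0, 401.90812941253256, 212.70311764803643], [0.0, 0.0, 1.0]] [[0.007, 0.998, -0.06, 522.321], [-1.0, 0.006, -0.029, -11.79], [-0.028, 0.06, 0.998, 697.306], [0.0, 0.0, 0.0, 1.0]]
dict_keys(['frame', 'K', 'T']) [[429.55507680576807, 0.0, 270.9251381020799], [0.0, 429.55507680576807, 203.37289170816751], [0.0, 0.0, 1.0]] [[0.264, -0.613, 0.745, 1072.0], [0.964, 0.18, -0.194, -113.789], [-0.015, 0.769, 0.639, 469.874], [0.0, 0.0, 0.0, 1.0]]
{'clock': 0.1, 'joints': array([ 1.56161400e+00,  3.85480270e-01,  6.77904787e-03, -4.47077326e-04,
       -1.19401576e+00, -2.58605151e-01]), 'joint_vel': array([-0.00027811, -0.00106589,  0.00295293,  0.00254516,  0.00179242,
       -0.00165327]), 'joint_efforts': array([-1.88285471e-04, -3.93322170e+01,  1.88927311e+01,  4.19795886e+00,
       -2.64899005e-03,  4.01642538e-06]), 'position': array([165.21297477, 602.22857737, 230.33530048]), 'ee_rot': array([ 9.91038129e-01, -1.33575679e-01, -8.67122450e-05,  9.78712160e-04]), 'contact_force': array([ 0.47639442,  0.02479025, -1.23990911]), 'wrist_torque': array([ 0.02038751,  0.00676617, -0.00475089]), 'grasp_force': 0.0, 'gripper_width': 85.49982881817618} 18.700000000000003
```

View pics/top0.png

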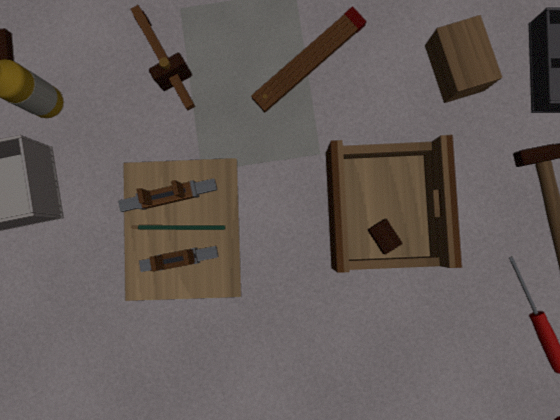

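View pics/scene0.png

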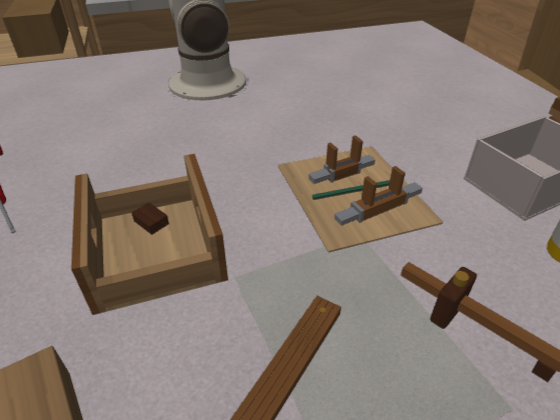

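The top view shows the longer divider at about (168,195), the shorter one at (178,258), and the drawer at about (393,205) with a recess visible at (436,203). I'll enlarge both to pick points.

```bash
python3 - <<'E'
import cv2
f=cv2.imread("pics/top0.png")
a=cv2.resize(f[165:225,110:230],None,fx=6,fy=6,interpolation=cv2.INTER_CUBIC)
cv2.imwrite("pics/c1.png",cv2.convertScaleAbs(a,alpha=1.6))
b=cv2.resize(f[130:280,320:470],None,fx=4,fy=4,interpolation=cv2.INTER_CUBIC)
cv2.imwrite("pics/c2.png",cv2.convertScaleAbs(b,alpha=1.6))
E
```

```text
(no output)
```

View pics/c1.png

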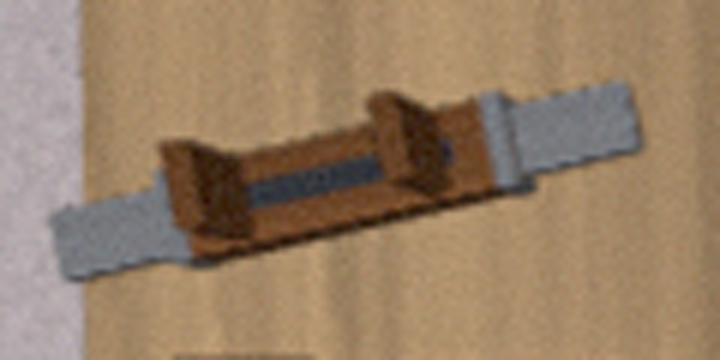

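View pics/c2.png

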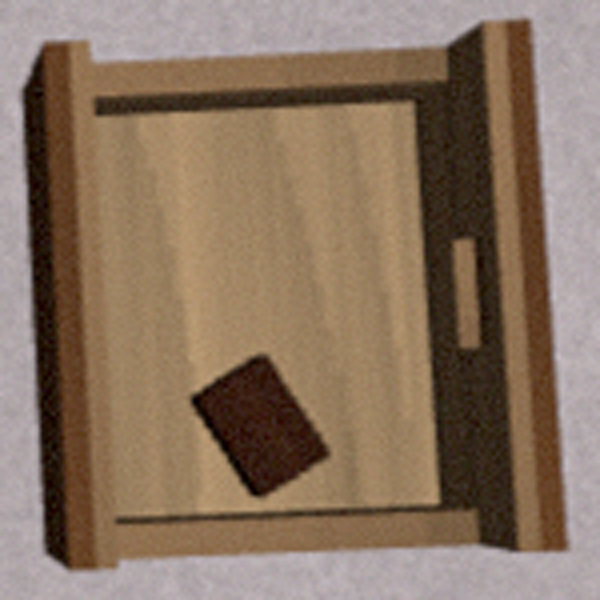

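```bash
cat > h.py <<'E'
import numpy as np, cv2
from scipy.optimize import least_squares
def proj(P,d):
    T=d["T"]; c=(np.asarray(P,float)-T[:3,3])@T[:3,:3]; K=d["K"]
    return np.c_[K[0,0]*c[:,0]/-c[:,2]+K[0,2], K[1,1]*-c[:,1]/-c[:,2]+K[1,2]]
def place(p,L):
    c,s=np.cos(p[2]),np.sin(p[2]); L=np.asarray(L,float)
    return np.c_[p[0]+c*L[:,0]-s*L[:,1],p[1]+s*L[:,0]+c*L[:,1],L[:,2]]
def fit(L,px,d,p0):
    r=least_squares(lambda p:(proj(place(p,L),d)-px).ravel(),p0)
    print(r.x,"deg",np.degrees(r.x[2]),"\n",r.fun.reshape(-1,2).round(1).tolist()); return r.x
E
python3 - <<'E'
from h import *
d=np.load("top0.npz"); s=np.load("scene0.npz")
f=lambda a,o,k:(np.array(a)+.5)/k-.5+np.array(o)
z=24
Ld=[[10,84,z],[-10,84,z],[10,-84,z],[-10,-84,z]]
pd=fit(Ld,f([[52,210],[68,280],[628,85],[640,150]],(110,165),6),d,[550,150,0])
Lw=[[100,92,90],[100,74,90],[-100,92,90],[-100,74,90],[100,-74,90],[100,-92,90],[-100,-74,90],[-100,-92,90],[22,-74,44],[22,-74,72],[-22,-74,44],[-22,-74,72]]
pw=fit(Lw,f([[45,42],[90,40],[70,570],[118,567],[485,22],[530,18],[518,550],[567,550],[455,238],[475,238],[460,348],[480,348]],(320,130),4),d,[550,-200,0])
tab=[[x,sg*y,zz] for sg in(1,-1) for zz in(75,31) for x,y in((12,32),(-12,32),(-12,24),(12,24))]
hou=[[13,50,30],[-13,50,30],[-13,-50,30],[13,-50,30]]
rec=[[22,y,zz] for y in(74,-74) for zz in(44,72)]+[[-22,y,zz] for y in(74,-74) for zz in(44,72)]
out=[]
for n,dd in(("top",d),("scene",s)):
    im=cv2.resize(cv2.convertScaleAbs(dd["frame"],alpha=1.5),None,fx=4,fy=4,interpolation=cv2.INTER_CUBIC)
    for p,L in((pd,Ld+tab+hou),(pw,Lw+rec)):
        for q in proj(place(p,L),dd): cv2.circle(im,tuple(int(v) for v in (q+.5)*4),2,(0,255,0),-1)
    if n=="top": out.append(im[160*4:225*4,110*4:235*4])
    else: out+= [im[160*4:235*4,325*4:435*4],im[150*4:310*4,65*4:235*4]]
c=np.zeros((600,800,3),np.uint8)
a=out[0];c[:a.shape[0],:a.shape[1]][:, :]=a
b=out[1][:, :300]; b=cv2.resize(out[1],(290,200)); c[:200,505:795]=b
g=cv2.resize(out[2],(340,320)); c[270:590,0:340]=g
a=cv2.resize(out[1],(440,300)); c[280:580,350:790]=a
cv2.imwrite("pics/ov.png",c)
E
```

```text
[5.92289837e+02 1.94069750e+02 2.22977062e-01] deg 12.775644603049217 
 [[-0.1, 0.2], [-0.5, -0.0], [0.1, -0.4], [0.5, 0.2]]
[ 5.74796544e+02 -1.71581357e+02  4.71096065e-02] deg 2.699181628543933 
 [[-0.4, -0.0], [0.2, -0.1], [-0.3, -0.1], [-0.2, 0.2], [-0.6, -0.1], [0.2, 0.3], [-0.1, 0.7], [-0.1, 0.2], [-0.7, 0.6], [0.8, -1.5], [-0.2, 0.3], [1.4, -0.6]]
```

View pics/ov.png

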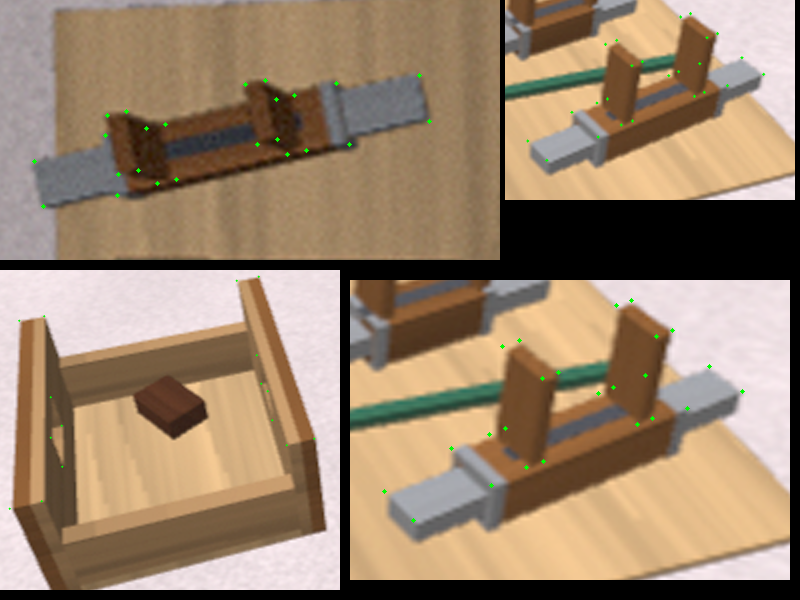

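The overlay agrees to about 1.5 px in both cameras. The same small offset shows on both objects, so I'll use the average: divider (593,195) at yaw 12.8°, drawer (576,-171) at yaw 2.7°. Next I turn the tool and move above the divider.

>>> servo_tool([
  [[0,0,0,0,0,0,-7],[0,0,0,0,0,0,-7],[0,0,0,0,0,0,-7],[0,0,0,0,0,0,-7.1],[0,0.0205,0.0307,0,0,0,0],[0,0.0205,0.0307,0,0,0,0],[0,0.0205,0.0307,0,0,0,0],[0,0.0205,0.0307,0,0,0,0],[0,0.0205,0.0307,0,0,0,0],[0,0.0205,0.0307,0,0,0,0]],
])

```text
clock: 0.93
position: [326.8, 448.6, 230.9]
ee_rot: [0.994, 0.111, -0.0, 0.0]
contact_force: [0.1, 0.7, 0.4]
gripper_width: 85.0
grasp_force: 0.0
```

>>> servo_tool([
  [[0,0.0205,0.0307,0,0,0,0],[0,0.0205,0.0307,0,0,0,0],[0,0.0205,0.0307,0,0,0,0],[0,0.0205,0.0307,0,0,0,0],[0,0.0205,0.0307,0,0,0,0],[0,0.0205,0.0307,0,0,0,0],[0,0.0205,0.0307,0,0,0,0],[0,0.0205,0.0307,0,0,0,0],[0,0,0,0,0,0,0],[0,0,0,0,0,0,0]],
])

```text
clock: 1.77
position: [541.0, 245.1, 230.3]
ee_rot: [0.994, 0.109, -0.001, 0.0]
contact_force: [0.5, 0.9, -0.1]
gripper_width: 85.3
grasp_force: 0.0
```

>>> servo_tool([
  [[0,0.0198,0.0302,0,0,0,-0.2],[0,0.0199,0.0301,0,0,0,0],[0,0,0,0.035,0,0,0],[0,0,0,0.035,0,0,0],[0,0,0,0.035,0,0,0],[0,0,0,0.015,0,0,0],[0,0,0,0,0,0,0],[0,0,0,0,0,0,0]],
])

```text
clock: 2.43
position: [591.7, 197.7, 110.9]
ee_rot: [0.994, 0.114, -0.001, 0.001]
contact_force: [-0.3, 0.0, 0.1]
gripper_width: 85.3
grasp_force: 0.0
```

```bash
python3 - <<'E'
from bench import arm,cams
import cv2,numpy as np
t=cams.get_image("top")["frame"][130:240,90:260]; s=cams.get_image("scene")["frame"][90:230,310:450]
a=cv2.resize(t,None,fx=2.3,fy=2.3,interpolation=cv2.INTER_CUBIC);b=cv2.resize(s,None,fx=2.8,fy=2.8,interpolation=cv2.INTER_CUBIC)
c=np.zeros((400,800,3),np.uint8);c[:a.shape[0],:a.shape[1]]=a;c[:b.shape[0],400:400+b.shape[1]]=b
cv2.imwrite("pics/hov.png",cv2.convertScaleAbs(c,alpha=1.5));print(arm.read_state()["position"])
E
```

```text
[593.16712118 198.22722034 113.27491506]
```

View pics/hov.png

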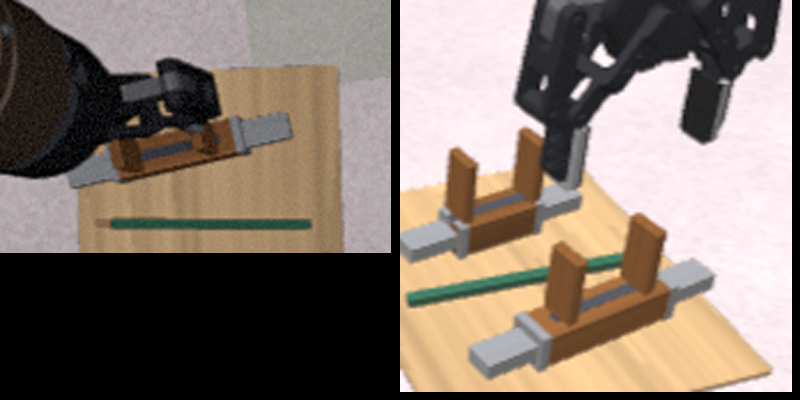

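```bash
python3 - <<'E'
from h import *
s=np.load("scene0.npz")
print(proj(place([592.5,198,.2228],[[x,sg*y,125] for sg in(-1,1) for y in(43,50) for x in(-11,11)]),s).round(0).tolist())
from bench import arm
print([arm.read_state()[k] for k in("position","ee_rot")])
E
```

```text
[[364.0, 151.0], [373.0, 158.0], [360.0, 152.0], [369.0, 159.0], [409.0, 136.0], [419.0, 142.0], [412.0, 134.0], [422.0, 141.0]]
[array([593.16712118, 198.22722034, 113.27491506]), array([ 9.93523470e-01,  1.13613554e-01,  1.67452323e-03, -5.20257948e-04])]
```

Projecting the fingertips into the scene camera matches what I see. I'll shift 3 mm in y, then descend to TCP z≈39.

>>> servo_tool([
  [[0,-0.0007,0.003,0,0,0,0],[0,0,0,0.02,0,0,0],[0,0,0,0.02,0,0,0],[0,0,0,0.015,0,0,0],[0,0,0,0.01,0,0,0],[0,0,0,0.008,0,0,0],[0,0,0,0,0,0,0],[0,0,0,0,0,0,0]],
])

```text
clock: 3.2
position: [592.8, 194.1, 39.0]
ee_rot: [0.994, 0.113, 0.001, -0.0]
contact_force: [0.2, -0.7, 0.6]
gripper_width: 85.6
grasp_force: 0.0
```

>>> servo_tool([
  [[60,0,0,0,0,0,0],[60,0,0,0,0,0,0],[100,0,0,0,0,0,0],[140,0,0,0,0,0,0],[180,0,0,0,0,0,0],[200,0,0,0,0,0,0],[220,0,0,0,0,0,0],[240,0,0,0,0,0,0],[255,0,0,0,0,0,0],[255,0,0,0,0,0,0]],
])

```text
clock: 4.03
position: [594.1, 194.5, 42.3]
ee_rot: [0.994, 0.114, 0.003, -0.0]
contact_force: [-2.4, -1.1, 13.6]
gripper_width: 28.6
grasp_force: 61.8
```

>>> servo_tool([
  [[255,0,0,0,0,0,0],[255,0,0,0,0,0,0],[255,0,0,0,0,0,0],[255,0,0,0,0,0,0]],
])

```text
clock: 4.37
position: [594.1, 194.6, 42.3]
ee_rot: [0.994, 0.114, 0.003, -0.0]
contact_force: [-2.6, -0.8, 13.5]
gripper_width: 29.0
grasp_force: 61.8
```

The grip is solid at 62 N. The 13 N upward force is probably from the pads swinging forward during closing. Lift and check.

>>> servo_tool([
  [[255,0,0,-0.005,0,0,0],[255,0,0,-0.015,0,0,0],[255,0,0,-0.03,0,0,0],[255,0,0,-0.035,0,0,0],[255,0,0,-0.035,0,0,0],[255,0,0,-0.03,0,0,0],[255,0,0,0,0,0,0],[255,0,0,0,0,0,0],[255,0,0,0,0,0,0]],
])

```text
clock: 5.12
position: [591.0, 193.5, 186.9]
ee_rot: [0.994, 0.112, -0.002, 0.0]
contact_force: [-0.2, 0.2, -3.0]
gripper_width: 28.4
grasp_force: 59.7
```

```bash
python3 - <<'E'
from bench import arm,cams
import cv2,numpy as np
d=cams.get_image("scene"); np.savez("lift.npz",**d)
cv2.imwrite("pics/lift.png",cv2.convertScaleAbs(cv2.resize(d["frame"][60:200,300:460],None,fx=4,fy=4,interpolation=cv2.INTER_CUBIC),alpha=1.6));print(arm.read_state()["position"],arm.read_state()["gripper_width"])
E
```

```text
[590.86999618 193.29709313 186.16467493] 28.6498058303996
```

View pics/lift.png

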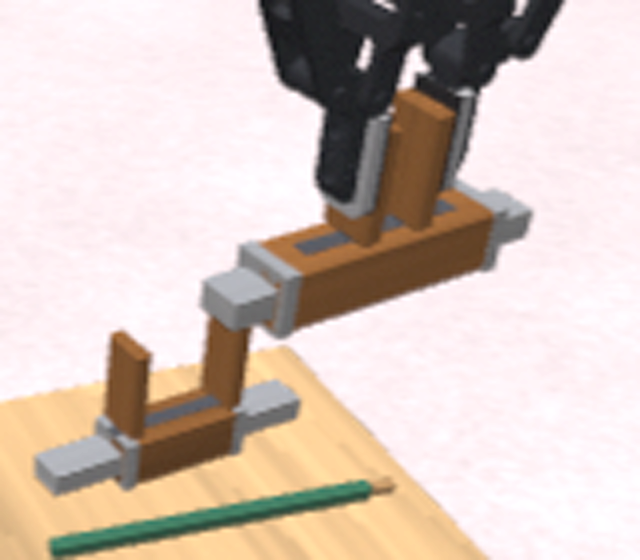

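The divider is pinched and lifted, and roughly level: tongue ends at crop (238,297) and (530,212). The tabs stick out on the +x side of the pads. I'll fit its pose in the hand before going to the drawer.

```bash
python3 - <<'E'
from h import *
from scipy.spatial.transform import Rotation as R
s=np.load("lift.npz")
L=np.array([[13,-50,0],[13,-50,24],[-13,-50,24],[13,50,0],[13,50,24],[10,-68,18],[10,-68,6],[-10,-68,18],[10,68,18],[10,68,6],[12,16,69],[12,-16,25]],float)
px=(np.array([[281,337],[300,275],[240,243],[489,270],[494,212],[240,297],[238,328],[203,283],[531,212],[528,237],[452,112],[382,240]],float)+.5)/4-.5+[300,60]
# remove scene-camera bias (~1.2,1.5 px) seen in overlay
px-=[1.2,1.5]
def f(p): return proj(R.from_euler("zyx",p[3:]).apply(L)+p[:3],s)-px
r=least_squares(lambda p:f(p).ravel(),[592,194,150,.22,0,0],loss="soft_l1")
print(r.x[:3],np.degrees(r.x[3:]));print(f(r.x).round(1).tolist())
E
```

```text
[577.42434924 199.20641555 144.07832609] [13.82016378 -3.25930473 -0.51062417]
[[0.2, -0.4], [-2.6, -0.3], [0.6, 0.7], [0.5, -0.2], [2.3, -0.5], [0.3, 0.4], [-0.1, 0.4], [0.6, -1.7], [-0.4, -0.2], [-1.2, 0.9], [0.3, -0.7], [-4.6, 1.9]]
```

```bash
python3 - <<'E'
from h import *
from scipy.spatial.transform import Rotation as R
s=np.load("lift.npz")
L=np.array([[13,-50,0],[-13,-50,24],[13,50,0],[10,-68,18],[10,-68,6],[-10,-68,18],[10,68,18],[10,68,6],[12,-8,69],[12,16,69]],float)
px=(np.array([[281,337],[240,243],[489,270],[240,297],[238,328],[203,283],[531,212],[528,237],[396,130],[452,112]],float)+.5)/4-.5+[300,60]-[1.2,1.5]
w=np.ones(10);w[8]=0
for z in(148,151,154):
    f=lambda p:(proj(R.from_euler("zyx",[p[2],p[3],0]).apply(L)+[p[0],p[1],z],s)-px)*w[:,None]
    r=least_squares(lambda p:f(p).ravel(),[592,194,.22,0],loss="soft_l1")
    print(z,r.x[:2],np.degrees(r.x[2:]),r.cost,f(r.x).round(1).tolist())
E
```

```text
148 [583.68841784 195.51338125] [13.80145316 -3.91873491] 3.500799115220579 [[0.1, -0.0], [0.1, 0.9], [1.1, -0.4], [-0.2, 0.7], [-0.5, 0.8], [0.0, -1.3], [0.2, -0.7], [-0.5, 0.6], [0.0, -0.0], [0.0, -1.5]]
151 [588.55288379 192.57674406] [14.31995896 -4.69542288] 4.395693618303314 [[0.2, 0.1], [-0.1, 1.0], [1.3, -0.5], [-0.2, 0.6], [-0.4, 0.9], [-0.2, -1.2], [0.3, -0.9], [-0.4, 0.4], [0.0, -0.0], [-0.0, -2.3]]
154 [593.41447774 189.64024719] [14.85443909 -5.51293912] 5.518892894376022 [[0.4, 0.2], [-0.4, 1.0], [1.5, -0.5], [-0.1, 0.6], [-0.3, 1.0], [-0.4, -1.1], [0.4, -1.2], [-0.3, 0.3], [0.0, -0.0], [-0.1, -3.0]]
```

The pose in the hand is consistent: centred on the tool within a few mm and level within about 4°, inside the fit's tolerance. Now I carry it above the drawer.

>>> servo_tool([
  [[255,0,0,0,0,0,5.1],[255,0,0,0,0,0,5.1],[255,-0.0027,0.02,0,0,0,0],[255,-0.0027,0.03,0,0,0,0],[255,-0.0027,0.03,0,0,0,0],[255,-0.0028,0.03,0,0,0,0],[255,-0.0028,0.03,0,0,0,0],[255,-0.0028,0.03,0,0,0,0],[255,-0.0028,0.03,0,0,0,0],[255,-0.0028,0.03,0,0,0,0]],
])

```text
clock: 6.0
position: [579.8, -38.4, 186.0]
ee_rot: [1.0, 0.024, -0.002, 0.0]
contact_force: [1.1, 0.1, -1.4]
gripper_width: 28.7
grasp_force: 59.7
```

>>> servo_tool([
  [[255,-0.0028,0.03,0,0,0,0],[255,-0.0027,0.03,0,0,0,0],[255,-0.0027,0.03,0,0,0,0],[255,-0.0027,0.03,0,0,0,0],[255,0,0.014,0,0,0,0],[255,0,0,0,0,0,0],[255,0,0,0,0,0,0],[255,0,0,0,0,0,0]],
])

```text
clock: 6.67
position: [576.4, -170.6, 187.1]
ee_rot: [1.0, 0.024, -0.001, -0.0]
contact_force: [-0.2, 0.9, -1.7]
gripper_width: 28.7
grasp_force: 59.7
```

```bash
python3 - <<'E'
from bench import arm,cams
import cv2,numpy as np
a=cams.get_image("scene")["frame"][70:310,60:300]; t=cams.get_image("top")["frame"][130:280,320:470]
c=np.hstack([cv2.resize(a,(400,400),interpolation=cv2.INTER_CUBIC),cv2.resize(t,(400,400),interpolation=cv2.INTER_CUBIC)])
cv2.imwrite("pics/over.png",cv2.convertScaleAbs(c,alpha=1.6))
for i in range(3): cams.get_image("top"); print(arm.read_state()["position"])
s=arm.read_state();print(s["ee_rot"],s["joints"].round(2),s["gripper_width"])
E
```

```text
[ 576.88196051 -170.13221246  188.04455125]
[ 576.95304888 -170.19117173  188.22368718]
[ 576.95866418 -170.33268169  188.33384519]
[ 9.99692389e-01  2.48017434e-02 -5.87015421e-06 -3.10418666e-05] [-0.02  0.38 -0.12 -0.   -1.08  1.64] 28.85030620586349
```

View pics/over.png

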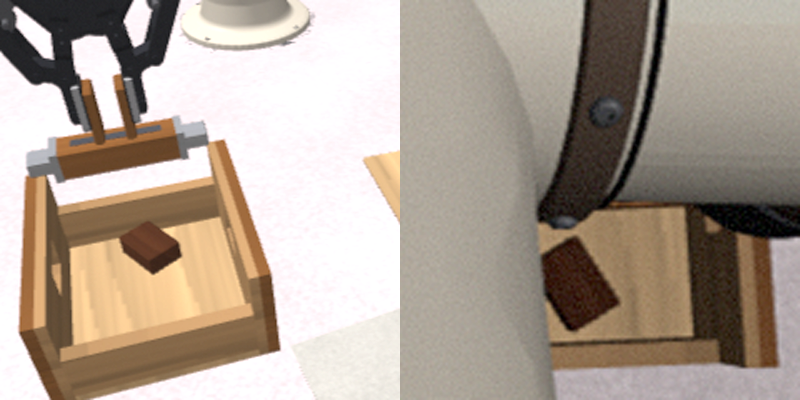

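The divider hangs level and aligned above the drawer. I lower it, watching the force.

>>> servo_tool([
  [[255,-0.0015,0.001,0.02,0,0,0],[255,0,0,0.025,0,0,0],[255,0,0,0.015,0,0,0],[255,0,0,0.01,0,0,0],[255,0,0,0.01,0,0,0],[255,0,0,0.005,0,0,0],[255,0,0,0,0,0,0]],
])

```text
clock: 7.5
position: [575.1, -172.2, 102.5]
ee_rot: [1.0, 0.024, -0.001, -0.0]
contact_force: [-0.5, 0.3, -1.3]
gripper_width: 28.4
grasp_force: 59.7
```

>>> servo_tool([
  [[255,0,0,0.005,0,0,0],[255,0,0,0.005,0,0,0],[255,0,0,0.005,0,0,0],[255,0,0,0.005,0,0,0],[255,0,0,0,0,0,0]],
])

```text
clock: 7.92
position: [574.6, -172.3, 82.1]
ee_rot: [1.0, 0.024, -0.001, -0.0]
contact_force: [-0.9, 0.5, -2.6]
gripper_width: 28.5
grasp_force: 59.7
```

```bash
python3 - <<'E'
from bench import arm,cams
import cv2
a=cams.get_image("scene")["frame"][140:310,65:235]
cv2.imwrite("pics/in.png",cv2.convertScaleAbs(cv2.resize(a,(600,600),interpolation=cv2.INTER_CUBIC),alpha=1.6))
E
```

```text
(no output)
```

View pics/in.png

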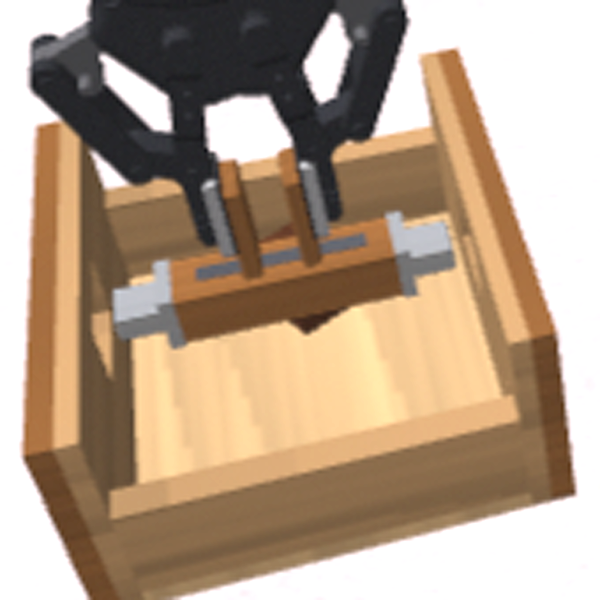

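The tongues face the recesses on both sides: left tongue at (115,310) with recess (95–115, 250–375), right tongue at (450,250). I lower a further 3 mm and release.

>>> servo_tool([
  [[255,0,0,0.003,0,0,0],[255,0,0,0,0,0,0],[160,0,0,0,0,0,0],[140,0,0,0,0,0,0],[120,0,0,0,0,0,0],[100,0,0,0,0,0,0],[80,0,0,0,0,0,0],[50,0,0,0,0,0,0],[0,0,0,0,0,0,0],[0,0,0,0,0,0,0]],
])

```text
clock: 8.8
position: [575.9, -172.5, 80.8]
ee_rot: [1.0, 0.024, 0.001, 0.0]
contact_force: [0.7, -0.3, 0.4]
gripper_width: 85.5
grasp_force: 0.0
```

>>> servo_tool([
  [[0,0,0,0,0,0,0],[0,0,0,0,0,0,0],[0,0,0,0,0,0,0]],
])

```text
clock: 9.05
position: [575.5, -172.5, 80.4]
ee_rot: [1.0, 0.024, 0.0, 0.0]
contact_force: [-0.5, 0.3, -0.0]
gripper_width: 85.5
grasp_force: 0.0
```

>>> servo_tool([
  [[0,0,0,-0.01,0,0,0],[0,0,0,-0.02,0,0,0],[0,0,0,-0.03,0,0,0],[0,0,0,-0.035,0,0,0],[0,0,0,-0.035,0,0,0],[0,0,0,-0.02,0,0,0],[0,0,0,0,0,0,0],[0,0,0,0,0,0,0]],
])

```text
clock: 9.72
position: [575.9, -172.4, 232.6]
ee_rot: [1.0, 0.024, 0.002, 0.0]
contact_force: [-0.3, -0.1, -1.1]
gripper_width: 85.5
grasp_force: 0.0
```

```bash
python3 - <<'E'
from bench import arm,cams
import cv2
a=cams.get_image("scene")["frame"][140:310,65:235]
cv2.imwrite("pics/end.png",cv2.convertScaleAbs(cv2.resize(a,(600,600),interpolation=cv2.INTER_CUBIC),alpha=1.6))
E
```

```text
(no output)
```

View pics/end.png

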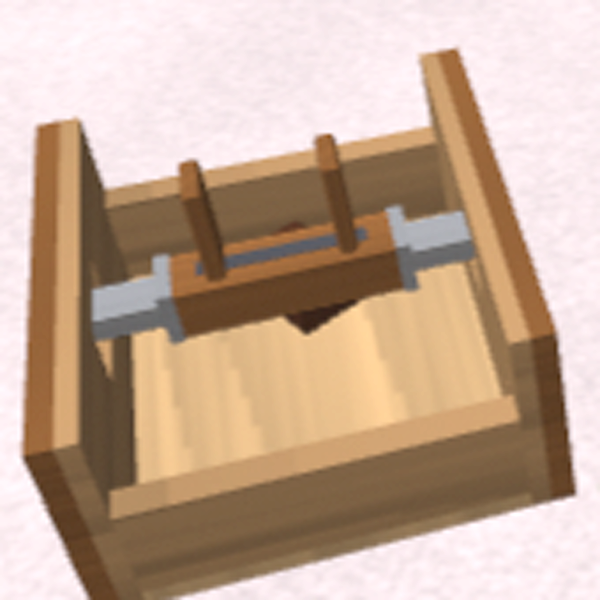

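Both tongues sit in the recesses, left at (92,310) and right at (472,235), and the tabs have sprung apart. I'll check height and tilt numerically before handing in.

```bash
python3 - <<'E'
from h import *
from scipy.spatial.transform import Rotation as R
s=np.load("scene0.npz")
k=600/170
L=np.array([[13,-48,0],[13,48,0],[13,48,24],[12,-30,69],[-12,-30,69],[12,30,69],[-12,30,69],[12,-30,25],[12,30,25]],float)
px=(np.array([[177,335],[402,287],[392,245],[190,172],[183,162],[327,145],[318,137],[210,280],[345,253]],float)+.5)/k-.5+[65,140]-[1.2,1.5]
f=lambda p:proj(R.from_euler("zyx",[p[2],p[3],p[4]]).apply(L)+[p[0],-171.5,p[1]],s)-px
r=least_squares(lambda p:f(p).ravel(),[575,46,.047,0,0],loss="soft_l1")
print(r.x[:2],np.degrees(r.x[2:]),f(r.x).round(1).tolist())
E
```

```text
[563.85053809  35.32741414] [ -8.87653044 -23.93296502   4.19784318] [[1.3, 1.7], [1.6, 2.7], [0.3, -0.7], [-3.9, 0.9], [2.9, -0.4], [-1.4, 0.4], [4.4, -1.2], [-0.7, -1.1], [1.4, -1.4]]
```

Those hand-picked tab corners fit poorly. I'll move the arm aside and fit the silhouette numerically from both cameras.

>>> servo_tool([
  [[0,0,-0.02,0,0,0,0],[0,0,-0.03,0,0,0,0],[0,0,-0.035,0,0,0,0],[0,0,-0.035,0,0,0,0],[0,0,-0.035,0,0,0,0],[0,0,-0.035,0,0,0,0],[0,0,-0.035,0,0,0,0],[0,0,-0.035,0,0,0,0],[0,0,-0.03,0,0,0,0],[0,0,0,0,0,0,0]],
])

```text
clock: 10.6
position: [560.6, 121.4, 228.4]
ee_rot: [1.0, 0.027, -0.001, 0.0]
contact_force: [-0.5, -0.6, -0.8]
gripper_width: 85.2
grasp_force: 0.0
```

```bash
cat > sil.py <<'E'
from h import *
from scipy.spatial.transform import Rotation as R
from scipy.optimize import minimize
import itertools
from bench import cams
boxes=[((-13,13),(-50,50),(0,24)),((-10,10),(-77,-50),(6,18)),((-10,10),(50,77),(6,18)),((-12,12),(22,30),(24,69)),((-12,12),(-30,-22),(24,69))]
C=[np.array(list(itertools.product(*b)),float) for b in boxes]
k=4
def mask(p,d,roi,sh):
    x0,x1,y0,y1=roi; m=np.zeros(((y1-y0)*k,(x1-x0)*k),np.uint8)
    for c in C:
        q=(proj(R.from_euler("zyx",p[3:6]).apply(c)+p[:3],d)+sh-[x0,y0]+.5)*k
        cv2.fillConvexPoly(m,cv2.convexHull(q.astype(np.float32)).astype(int),255)
    return cv2.resize(m,(x1-x0,y1-y0),interpolation=cv2.INTER_AREA)/255.
views=[]
for n,roi in(("scene",(92,203,165,250)),("top",(340,448,150,265))):
    b=np.load(n+"0.npz"); d=cams.get_image(n); x0,x1,y0,y1=roi
    df=np.abs(cv2.GaussianBlur(d["frame"],(3,3),0).astype(int)-cv2.GaussianBlur(b["frame"],(3,3),0)).sum(2)[y0:y1,x0:x1]
    m=(df>30).astype(np.uint8); views.append((b,roi,m)); print(n,m.sum(), (df>60).sum())
def cost(q,full=False):
    t=0
    for i,(b,roi,m) in enumerate(views):
        sh=np.array([q[6],q[7]]) if i==0 else np.zeros(2)
        r=mask(q[:6],b,roi,sh); e=np.abs(r-m).sum()/m.sum(); t+=e
        if full: print(i,round(e,3))
    return t+.001*(q[6]**2+q[7]**2)
best=None
for z in(26,40,48):
  for roll in(-.3,0,.3):
    q0=np.array([575,-171.5,z,.047,roll,0,1.2,1.5]); S=np.vstack([q0]+[q0+np.eye(8)[i]*s for i,s in enumerate([5,4,5,.08,.15,.08,1,1])])
    r=minimize(cost,q0,method="Nelder-Mead",options=dict(initial_simplex=S,maxfev=600))
    print(z,roll,round(r.fun,3),r.x[:3].round(1),np.degrees(r.x[3:6]).round(1),r.x[6:].round(1))
    if best is None or r.fun<best.fun: best=r
cost(best.x,True)
for n,(b,roi,m) in zip("st",views): np.save("m_"+n,m)
E
python3 sil.py
```

```text
scene 2419 1763
top 2079 1201
26 -0.3 0.477 [ 574.7 -172.9   46.2] [ 3.   0.1 -0.7] [ 0.7 -1.7]
26 0 0.479 [ 574.4 -173.    48.7] [ 2.9  0.2 -0. ] [ 1.7 -0.3]
26 0.3 0.506 [ 576.1 -170.1   50.6] [ 3.4 -6.  -0.3] [-0.7  0.9]
40 -0.3 0.496 [ 576.6 -172.2   49. ] [ 3.1 -6.2 -0. ] [ 0.9 -0.4]
40 0 0.478 [ 574.3 -172.1   50.4] [ 3.1  0.2 -0.5] [1.  0.7]
40 0.3 0.487 [ 574.5 -172.8   50.9] [ 2.9 -0.2  0.4] [2.1 0.6]
48 -0.3 0.497 [ 576.4 -171.6   51.1] [ 3.1 -6.   0. ] [0.7 0.8]
48 0 0.485 [ 574.4 -172.    52. ] [ 3.  -0.2  0. ] [1.5 1.4]
48 0.3 0.487 [ 574.4 -172.    53. ] [ 2.9  0.1 -0. ] [1.6 1.9]
0 0.185
1 0.289
```

The silhouette fit shows the divider level within 1°, centred on the drawer, with its underside at about 46–50 mm (allowed range 38–54). The arm is clear.

```bash
python3 -c "
from bench import ticket
print(ticket.job_done())"
```

```text
the job is handed in; nothing more can be done
None
```

The longer divider is fitted level with both tongues sprung into the drawer's recesses, the shorter divider was not touched, the arm is clear, and the job is handed in at about 11 s of robot time (the verdict was not shown).

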